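# Close the lid of the planted growth box without slamming it

## Task

In the growth room two clear growth boxes stand with their heavy lids propped open; only one has a potted seedling in it. Push that box's lid down from its outer side until it lies fully closed on the rim, gently and without letting it slam. Leave the lid of the empty box open.

Things in the scene. Friction and masses are not known exactly. Their poses are not given: they have to be found in the camera images.
- plant_lid (a joint): Opening angle (rad) of the lid to close: 0 = flat on the rim (hard stop), grows as it opens; starts at 1.0 to 1.3. A friction hinge holds the 0.6 to 0.9 kg lid at any angle: it moves only while pushed (3 to 6 N near the free edge). Gently: over the last 30 degrees the free edge should come down at no more than about 0.15 m/s (0.8 rad/s), peak.
- plant_lid_edge (a point): Middle of that lid's free edge, on its outer face. x runs from hinge to free edge, y along the edge, z out of the outer face. The lid is 180 mm (x) by 160 mm (y), 12 mm thick: a 24 mm wide aluminium frame round a clear pane. The hinge line is at (-180, 0, -12) mm in these axes, 120 mm above the box's underside. Lid closed: this point is 132 mm above the box's underside.
- plant_box: Fixed clear box, white rim, 180 x 160 mm, 120 mm high, on a grey plinth 0 to 40 mm high, left or right of the empty box; holds a small brown pot with green leaves, well below the rim. Origin: centre of the box's underside, z up, x from the hinge side (nearest the robot) to the far side; yaw up to 17 degrees. The open lid leans away from the robot over the box, outer face towards the robot.
- spare_lid (a joint): Opening angle (rad) of the lid of the empty box, of the same size and make and read the same way; starts at 1.0 to 1.3 and is to be left open. That box is fixed too, on a plinth of its own height, its centre 0.3 to 0.45 m to the side of the other's.

How it is judged:
By the outcome, as a careful person would: the job done as asked, in the order asked, and still so for the second after the job is handed in, with the robot touching nothing.
It also fails if it takes over 37 s, if anything falls off the work surface, if the arm or the gripper's body presses on something with over 40 N, if the wrist force passes 120 N, or if a joint passes its speed limit or range.

## Robot

A 6-joint arm with a two-finger parallel gripper is mounted at the origin on the work surface. World frame = base frame: x ahead of the robot, y to its left, z up, the work surface at z = 0. Lengths are in m, angles in rad, forces in N, time in s.
With the tool pointing down it reaches from about 0.25 to 0.775 m from the base axis. Payload 4 kg.
Tool frame: the origin (TCP) lies midway between the tips of the shut fingers; the grasp point (between the pads) lies r.grip_point_offset behind it (r.grip_point_offset is the distance from the TCP to the grasp point, in m); z points along the fingers, y is the line along which they close (so a half turn about z gives the same grasp; the last joint's range is limited). The gripper opens to 85 mm and grips with 20 to 120 N. Pads are 22 mm wide; open, the fingers measure 114 mm over their backs; the gripper's body (76 mm by 85 mm) begins 54 mm behind the grasp point. The pads swing forward as they close: fully open they stand 13 mm farther back than shut.
Start: joints at [-1.205, 0.087, 1.371, -0, 1.684, -0.103], TCP at [0.248, -0.491, 0.231] pointing down, gripper open.
Joint ranges: [-3.1, 3.1], [-0.76, 2.03], [0.27, 2.55], [-1.08, 4.22], [0.17, 2.65], [-2.57, 2.57]. Speed limits (rad/s): [2.79, 2.79, 3.14, 3.14, 3.14, 3.14].

## Interface

Orientations are given as a rotation vector (axis times angle).
In Python, from station import r, imaging gives the robot as it stands. Calls block until the motion is done:
- r.move_ptp(position, orientation): joint-space move of the TCP to a pose.
- r.move_linear(position, frame=None, feed=0.15, force_limit=None): straight line of the TCP; frame=None keeps the orientation; feed is the mean speed in m/s. With force_limit (N) it stops when the force on the tool has changed by that much, and returns True; else False.
- r.move_j(angles): joint-space move.
- r.command_gripper(opening): opening from 0.0 (shut) to 1.0 (fully open); the grip force is fixed at half the most; returns when the fingers have stopped.
- r.sleep(seconds).
- r.inverse_kinematics(position, orientation): joint angles nearest the present ones, or None.
- imaging.capture(name): name is "scene" or "top" or "wrist"; returns the picture (384x512x3 uint8, red, green, blue); there is no depth.
- imaging.camera_info(name): a dict with "vfov" (degrees; the focal length in pixels is half the picture's height over the tangent of half this angle, whatever the lens; pixels are square), "cx", "cy" (the principal point, pixels), "k1" (the pictures are not rectified: a ray, as slopes to the right and down, at radius r is drawn at 1 + k1 r^2 times it, then the intrinsics apply), "extrinsics" (4x4, takes a point from world to camera coordinates); the wrist camera has in their place "hand_eye" (4x4, takes a point from camera to tool coordinates, whose origin is the TCP and whose axes are the flange's). Camera axes: x right, y up, looking along -z (the intrinsics and any distortion apply to the point x, -y, -z); pixel columns grow to the right and rows downward; lengths in m; the calibration is good to about 2 mm. A picture is of the moment at which its call begins: read the wrist's pose just before it. camera_info takes no time and is no camera call.
A pose or a line that the arm cannot do raises r.Unreachable and nothing moves.
- r.finish_job(): hands the job in; it is judged then, once.
Readings, each from a call of its own:
- r.get_time(): time.
- r.get_q(): joint angles.
- r.get_joint_velocities(): joint speeds.
- r.get_effort(): joint torques, N m.
- r.get_tcp_pos(): TCP position.
- r.get_eef_rot(): TCP orientation.
- r.get_contact_force(): force on the tool from outside, world axes, zero at the start.
- r.get_moment(): the same for the moment, N m.
- r.get_gripper_width(): opening from 0.0 (shut) to 1.0 (fully open).
- r.get_gripper_force(): force on a finger pad.
Only numpy, scipy, OpenCV 4.12 (cv2) and the standard library are available. Lean on these libraries where they do the work, as an engineer would, in place of code of your own. Each camera call takes 0.05 s, during which the arm holds its last target. There are 200 camera calls.

## Working session

There is one attempt and no reset: what is moved stays moved. The work goes in short steps, each a Python script; the robot and the scene stay as the last script left them, time stands still between calls to the robot, and variables do not carry over. Pictures are saved under pics/ and viewed, at most 10 in all, crops included, and the job is handed in when it is done.

```bash
ls; mkdir -p pics; python3 - <<'E'
from station import r, imaging
import cv2,numpy as np
np.set_printoptions(precision=4,suppress=True)
for n in("scene","top"):
    im=imaging.capture(n); cv2.imwrite(f"pics/{n}0.png",im[:,:,::-1]); print(n,imaging.camera_info(n))
print(imaging.camera_info("wrist"),r.get_eef_rot(),r.grip_point_offset)
E
```

```text
pics
scene {'vfov': 50.77681386663575, 'cx': 244.29729759874442, 'cy': 191.2606901544957, 'k1': 0.01750122279326202, 'extrinsics': array([[ 0.9998, -0.0104,  0.0173, -0.5498],
       [-0.0023,  0.7935,  0.6085, -0.0622],
       [-0.02  , -0.6085,  0.7933, -1.008 ],
       [ 0.    ,  0.    ,  0.    ,  1.    ]])}
top {'vfov': 43.785560474924644, 'cx': 256.13355060763513, 'cy': 192.70334603680973, 'k1': -0.10723418958734011, 'extrinsics': array([[ 0.0225, -0.9993,  0.0309, -0.0392],
       [ 0.9845,  0.0275,  0.1729, -0.5781],
       [-0.1737,  0.0265,  0.9844, -0.8869],
       [ 0.    ,  0.    ,  0.    ,  1.    ]])}
{'vfov': 64.63897771444022, 'cx': 263.32572929989044, 'cy': 190.15810353848295, 'k1': -0.027346278289149612, 'hand_eye': array([[ 0.0013,  0.9472,  0.3205,  0.0821],
       [ 1.    , -0.0011, -0.0008,  0.0001],
       [-0.0004,  0.3205, -0.9472, -0.1427],
       [ 0.    ,  0.    ,  0.    ,  1.    ]])} [-3.0537 -0.7292  0.0005] 0.0187
```

View pics/scene0.png

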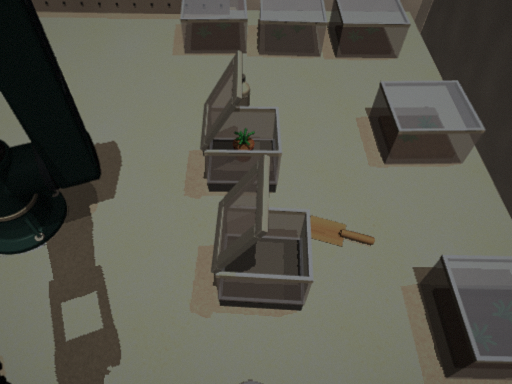

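View pics/top0.png

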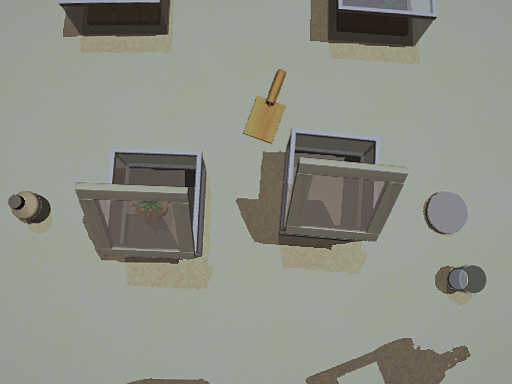

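The plant box is the left one: pot at (152,208) in the top view and (244,140) in the scene view. I'll enlarge both views to read its corners.

```bash
python3 - <<'E'
import cv2
a=cv2.imread("pics/top0.png")[140:270,65:220]; cv2.imwrite("pics/c_top.png",cv2.resize(a,None,fx=4.5,fy=4.5,interpolation=cv2.INTER_CUBIC))
a=cv2.imread("pics/scene0.png")[45:200,185:295]; cv2.imwrite("pics/c_sc.png",cv2.convertScaleAbs(cv2.resize(a,None,fx=3.8,fy=3.8,interpolation=cv2.INTER_CUBIC),alpha=1.5))
E
```

```text
(no output)
```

View pics/c_top.png

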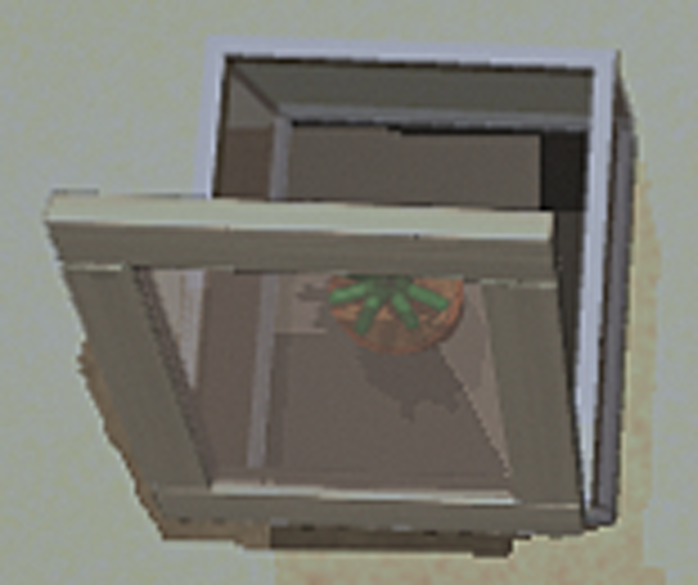

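View pics/c_sc.png

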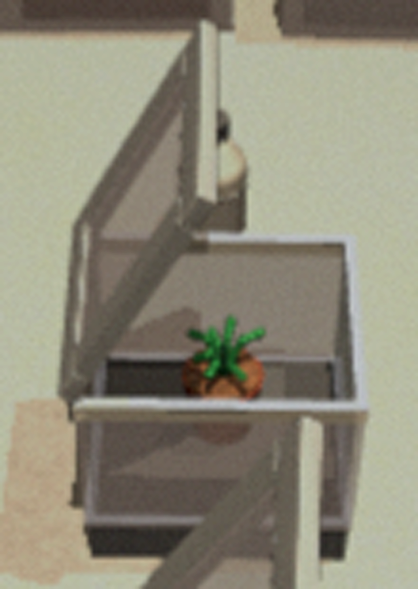

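The crops show the lid's outer free edge running (53,224)–(553,239) in the top crop and (203,22)–(197,197) in the scene crop. The far rim corners are at (207,40),(617,50) and (354,237),(367,408). Next I'll triangulate these.

```bash
cat > h.py <<'E'
from station import r, imaging
import numpy as np, cv2
from scipy.optimize import least_squares
np.set_printoptions(precision=4,suppress=True)
def ray(n,uv,T=None):
    c=imaging.camera_info(n); f=192/np.tan(np.radians(c["vfov"]/2))
    K=np.array([[f,0,c["cx"]],[0,f,c["cy"]],[0,0,1.]])
    s=cv2.undistortPoints(np.array([[uv]],float),K,np.array([c["k1"],0,0,0.]))[0,0]
    M=np.linalg.inv(c["extrinsics"]) if T is None else T
    d=M[:3,:3]@[s[0],-s[1],-1]; return M[:3,3],d/np.linalg.norm(d)
def tri(rs):
    A=sum(np.eye(3)-np.outer(d,d) for o,d in rs); b=sum((np.eye(3)-np.outer(d,d))@o for o,d in rs)
    p=np.linalg.solve(A,b); return p,[np.linalg.norm((np.eye(3)-np.outer(d,d))@(p-o))*1e3 for o,d in rs]
E
python3 - <<'E'
from h import *
t=lambda x,y:(65+x/4.5,140+y/4.5); s=lambda x,y:(185+x/3.8,45+y/3.8)
P={}
for n,a,b in [("edgeL",(53,224),(203,22)),("edgeR",(553,239),(197,197)),("rimL",(207,40),(354,237)),("rimR",(617,50),(367,408)),("hingeR",(583,525),(70,402))]:
    P[n],e=tri([ray("top",t(*a)),ray("scene",s(*b))]); print(n,P[n],e)
n=np.linalg.norm
print(n(P["edgeL"]-P["edgeR"]),n(P["rimL"]-P["rimR"]),n(P["edgeR"]-P["hingeR"]))
d=P["rimL"]-P["rimR"]; yaw=np.arctan2(-d[0],d[1]); d2=P["edgeL"]-P["edgeR"]; print(yaw,np.arctan2(-d2[0],d2[1]))
zr=(P["rimL"][2]+P["rimR"][2])/2; X=np.array([np.cos(yaw),np.sin(yaw),0])
H=(P["rimL"]+P["rimR"])/2-.18*X; E=(P["edgeL"]+P["edgeR"])/2
v=E-H; h,z=v@X,v[2]; print("hinge",H,"edge",E,"lat",v-h*X,"ang",np.arctan2(z,h)-np.arctan2(.012,.18),"rad",np.hypot(h,z))
E
```

```text
edgeL [0.5316 0.2357 0.3152] [np.float64(2.1786178394681173), np.float64(2.1786178394684383)]
edgeR [0.5297 0.0781 0.3149] [np.float64(0.5942041646558802), np.float64(0.5942041646556606)]
rimL [0.6359 0.2397 0.1483] [np.float64(1.8083735820633708), np.float64(1.8083735820636107)]
rimR [0.6339 0.0756 0.1546] [np.float64(1.2299350990047597), np.float64(1.2299350990048283)]
hingeR [0.45   0.0812 0.1526] [np.float64(2.723874322226392), np.float64(2.723874322226314)]
0.1576292900047191 0.16422690309763247 0.1808651795092763
-0.012193152034650916 -0.012095691410193246
hinge [0.4549 0.1598 0.1515] edge [0.5307 0.1569 0.3151] lat [-0.     -0.002   0.1636] ang 1.0701989315670994 rad 0.1803202094805086
```

```bash
cat >> h.py <<'E'
from scipy.spatial.transform import Rotation as R
yaw=-0.012; X=np.array([np.cos(yaw),np.sin(yaw),0]); Z=np.array([0,0,1.]); Y=np.cross(Z,X)
H=np.array([0.4545,0.158,0.1515]); t=np.radians(30)
tz=np.sin(t)*X-np.cos(t)*Z; tx=np.cos(t)*X+np.sin(t)*Z
O=R.from_matrix(np.c_[tx,np.cross(tz,tx),tz]).as_rotvec()
nrm=lambda a:-np.sin(a)*X+np.cos(a)*Z
def tcp(a,gap=0.,rho=.167):
    n=nrm(a); return H+rho*(np.cos(a)*X+np.sin(a)*Z)+n*(.012+.011*abs(tx@n)+gap)
E
python3 - <<'E'
from h import *
for a,g in [(1.07,.05),(1.07,0),(.5,0),(0,0),(0,.1)]: print(a,tcp(a,g),r.inverse_kinematics(tcp(a,g),O))
print(r.inverse_kinematics([.3,.08,.42],O),r.get_time())
r.command_gripper(0.)
r.move_linear([.2,-.3,.40],feed=.2)
r.move_ptp([.3,.08,.42],O)
r.move_ptp(tcp(1.07,.05),O)
print(r.get_tcp_pos(),r.get_time())
cv2.imwrite("pics/s1.png",imaging.capture("scene")[:,:,::-1])
E
```

```text
1.07 [0.4753 0.1578 0.3305] [ 0.3101 -0.3681  1.661  -0.1629  1.3505  1.8881]
1.07 [0.5191 0.1572 0.3065] [ 0.2743 -0.2782  1.6434 -0.1482  1.2737  1.8641]
0.5 [0.5952 0.1563 0.2423] [ 0.2274 -0.1046  1.6253 -0.1326  1.1133  1.838 ]
0 [0.6215 0.156  0.169 ] [ 0.2145 -0.0104  1.6837 -0.1375  0.9603  1.8469]
0 [0.6215 0.156  0.269 ] [ 0.2145 -0.056   1.5274 -0.1228  1.1605  1.817 ]
None 0.1Traceback (most recent call last):
  File "<stdin>", line 6, in <module>
station.Unreachable: the arm cannot take that pose within its joint ranges
```

```bash
python3 - <<'E'
from h import *
q=np.array(r.get_q()); print(q,r.get_tcp_pos(),r.get_time())
q[0]=.3; r.move_j(q); print(r.get_tcp_pos())
r.move_ptp(tcp(1.07,.05),O)
print(r.get_tcp_pos(),r.get_time())
cv2.imwrite("pics/s1.png",imaging.capture("scene")[:,:,::-1])
E
```

```text
[-1.1407 -0.2997  1.3895 -0.0001  2.054  -0.0385] [ 0.2    -0.3003  0.3987] 2.3083
[0.3241 0.1589 0.3986]
[0.4754 0.1575 0.3307] 5.725
```

View pics/s1.png

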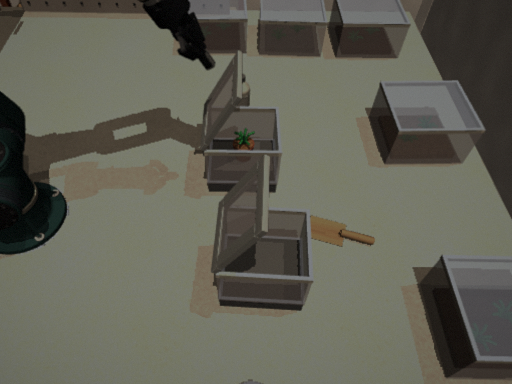

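The fingertips, at (210,66), stand just in front of the plant lid's free edge, and both lids are untouched. Next I'll touch the lid and then follow the arc down.

```bash
python3 - <<'E'
from h import *
hit=r.move_linear(tcp(1.07,-.02),feed=.03,force_limit=2.5)
p=np.array(r.get_tcp_pos()); b=(p-tcp(1.07))@nrm(1.07); print(hit,p,"bias",b,r.get_contact_force(),r.get_time())
if not hit or abs(b)>.012: raise SystemExit
for a in np.linspace(1.0,.1,10):
    s=r.move_linear(tcp(a,-.002),feed=.045,force_limit=25)
    print(round(a,2),s,np.array(r.get_contact_force()),(np.array(r.get_tcp_pos())-tcp(a))@nrm(a),r.get_time())
    if s: break
cv2.imwrite("pics/s2.png",imaging.capture("scene")[:,:,::-1])
E
```

```text
True [0.5203 0.1571 0.3048] bias -0.0018101805368273334 [ 0.1492 -0.4512 -0.3381] 7.3417
1.0 False [ 0.6754  0.1049 -0.7172] -0.002627495194461103 7.7833
0.9 False [-0.0551  0.2493  0.0565] -0.0024295373404528402 8.325
0.8 False [ 1.179   0.6902 -0.1852] -0.002454195813258592 8.8667
0.7 False [-1.1711  0.4103 -0.1683] -0.002469079457150783 9.4083
0.6 False [-0.9809 -0.5941  0.6019] -0.0024818845827615883 9.9583
0.5 False [-1.412  -0.5185 -0.2643] -0.0026078050935204188 10.4917
0.4 False [-0.2382  0.4103  0.0329] -0.002643507188205453 10.9917
0.3 False [-0.2065 -0.4326  0.0634] -0.0027288460649298805 11.4917
0.2 False [-0.1279  0.3639 -0.2078] -0.002786464747610927 11.9917
0.1 False [-0.4634  0.6571 -1.104 ] -0.0028498667010852224 12.4917
```

View pics/s2.png

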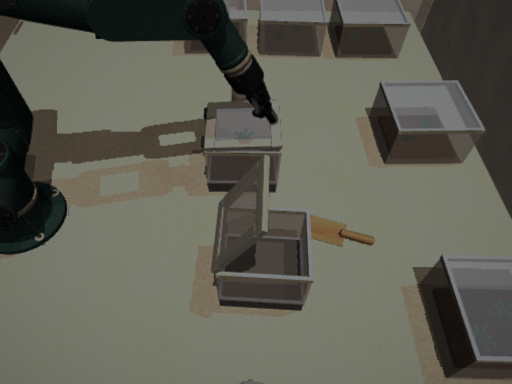

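The lid is nearly down, with the finger on its far frame bar at (272,120). Now I'll press slowly onto the stop.

```bash
python3 - <<'E'
from h import *
s=r.move_linear(tcp(0,-.016),feed=.02,force_limit=20)
p=np.array(r.get_tcp_pos()); print(s,p,p[2]-tcp(0)[2],r.get_contact_force(),r.get_time())
r.sleep(.3); print(r.get_contact_force(),r.get_tcp_pos())
r.move_linear(tcp(0,.08),feed=.08)
r.sleep(.3); print(r.get_contact_force(),r.get_time())
im={n:imaging.capture(n)[:,:,::-1] for n in("scene","top")}
a=cv2.resize(im["scene"][40:200,180:300],None,fx=3,fy=3,interpolation=cv2.INTER_CUBIC)
b=cv2.resize(im["top"][120:280,65:205],None,fx=3,fy=3,interpolation=cv2.INTER_CUBIC)
cv2.imwrite("pics/s3.png",np.hstack([a,b]))
E
```

```text
True [0.6207 0.1561 0.1713] 0.0022990983587327374 [-2.1765 -0.7632  3.7261] 13.3583
[-3.0452 -0.1547  4.8101] [0.6208 0.1561 0.1713]
[ 0.6513  0.2694 -0.2477] 15.0917
```

View pics/s3.png

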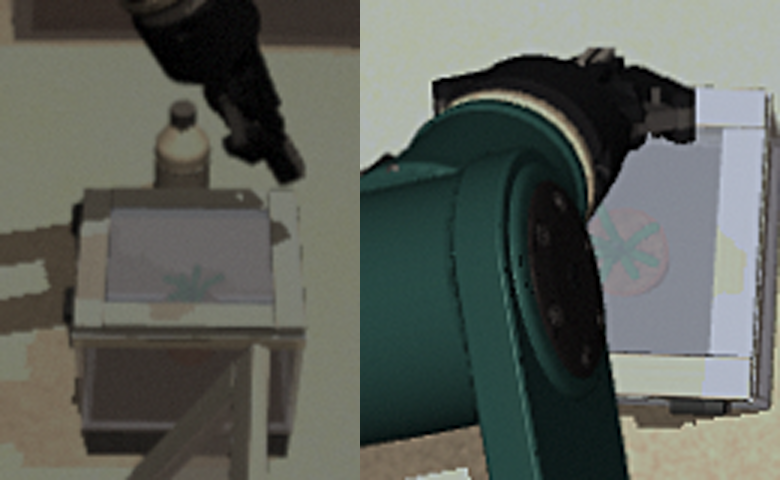

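The lid appears flat on the rim. A second, firmer press will confirm that it stops at the same height.

```bash
python3 - <<'E'
from h import *
r.move_linear(tcp(0,.015),feed=.08)
s=r.move_linear(tcp(0,-.016),feed=.012,force_limit=28)
print(s,r.get_tcp_pos(),r.get_contact_force(),r.get_time())
r.move_linear(tcp(0,.12),feed=.1)
print(r.get_time(),r.get_contact_force())
im=imaging.capture("scene")[:,:,::-1]
cv2.imwrite("pics/s4.png",cv2.resize(im[40:320,180:330],None,fx=2,fy=2,interpolation=cv2.INTER_CUBIC))
E
```

```text
True [0.6243 0.1564 0.1714] [-1.6366 -1.3772  4.5357] 17.825
19.1667 [ 0.2468 -0.9284 -0.0406]
```

View pics/s4.png

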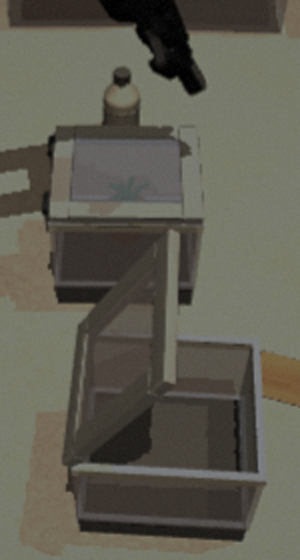

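The second press stopped at the same height (0.1714 m against 0.1713 m), so the lid is on its hard stop. The spare lid is still open and the arm is clear.

```bash
python3 -c "
from station import r
print(r.finish_job())"
```

```text
the job is handed in; nothing more can be done
None
```

The seedling box's lid is closed on its rim, pushed down slowly in small steps; the empty box's lid is still open, the arm is clear, and the job was handed in at about 19 s.

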